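# Proof-pull a sealed canister lid, then crack it open

### The job

Test the seal of the canister with the blue lid: grip the orange T-bar of the spring gauge on its lid and pull it straight up until the gauge reads about 20 mm (the sleeve's rim is within the green band of the stem), and keep it there for a second with the lid still sealed. Then pull on until the sticky seal gives way, and without letting the lid fly far up, settle it level right above the canister with a gap of about 2 cm under it, carried by your grip alone. Finish while still holding it there, do not put it back or let go, and leave the other things on the bench where they stand.

Things in the scene. Friction and masses are not known exactly. Their poses are not given: they have to be found in the camera images.
- canister: clear round canister, fixed, 112 mm wide (grey foot 116), 95 mm tall, amber vials inside. Origin: centre of its underside, z up. Its seal holds the lid until the upward pull reaches some 10 to 17 N, then lets go suddenly, and the gauge's spring snaps the lid up towards the bar; the lid is clear of the seal once it has risen 11 mm.
- lid: blue round lid, 116 mm wide, 9 mm thick, loose, about 0.25 kg with its gauge (up to 30% off), stuck by a rubber plug 20 mm deep. Origin: centre of the disc's underside, on the canister's rim (95 mm above the bench) while sealed; z up. An aluminium sleeve 30 mm wide stands on it, from 9 to 42 mm above the origin.
- gauge_grip (a point): centre of the orange T-bar of the spring gauge on the lid, 65 mm above the lid's origin when the gauge reads 0 (160 mm above the bench). The bar is 64 mm long along the lid's y, 14 mm thick along its x, 30 mm tall; between bar and sleeve 8 mm of the 12 mm thick stem show at rest. Axes as the lid's.
- gauge (a joint): reading of the spring gauge in m: how far the T-bar is pulled up out of the sleeve, 0 at rest to 0.055 (stop). Spring: 1 N preload plus 300 N/m, so 7 N at 0.020; damped. The stem's green band is at the sleeve's rim from 0.016 to 0.024, white stem above it, red below. With the lid hanging free it reads about 0.004.
- spare: another clear canister with a grey lid and black knob, fixed, 116 mm wide, 112 mm tall; not to be used. Origin: centre of its underside.
- jar_a: greenish glass jar, 64 mm wide, 85 mm tall; loose, to be left alone. Origin: centre of its underside.
- jar_b: clear glass jar, 64 mm wide, 85 mm tall; loose, to be left alone. Origin: centre of its underside.
- bottle: amber bottle, 56 mm wide, 130 mm tall; loose, to be left alone. Origin: centre of its underside.
- bowl: steel bowl, 130 mm wide, 70 mm tall; loose, to be left alone. Origin: centre of its underside.
- marker: red marker pen, 115 mm long (its x), 12 mm thick; loose, to be left alone. Origin: centre of its underside.
- spatula: spatula, 200 mm long (its x); loose, to be left alone. Origin: centre of its underside.
Mind the look-alikes: they are no part of the job. What is shaped like the lid but yellow is not meant.

How it is judged:
On the way, in this order (a step that is already met when the one before it is completed fails the run):
1. gauge held within the green band (16 to 24 mm) for 0.8 s, lid still sealed (risen under 2 mm) (value of joint gauge between 0.016 and 0.024 m and z of lid in the frame of canister below 0.097 m), for 0.8 s.
2. seal broken: lid clear of the canister, risen over 11 mm (z of lid in the frame of canister above 0.106 m and contact force between lid and the fingers above 0.5 N), for 0.1 s.
At the end, for the whole second after the job is handed in: The fingers hold the lid by contact, still, level within 0.2 rad, centred over the canister within 20 mm, its underside 12 to 32 mm above the canister's rim, not touching the canister (z of lid in the frame of canister between 0.107 and 0.127 m and horizontal distance between lid and canister below 0.02 m and angle between lid's own z axis and vertical below 0.2 rad and contact force between lid and the fingers above 0.5 N and contact force between lid and canister below 0.2 N and linear speed of lid below 0.03 m/s); the arm keeps its last pose, push and grip.
It fails at once if the lid flies more than 80 mm above its seat (z of lid in the frame of canister above 0.175 m).
It fails at once if a jar, the bottle, bowl, marker or spatula is moved more than 20 mm (distance of any of jar_a, jar_b, bottle, bowl, marker, spatula from where it was at the start of the episode above 0.02 m).
It also fails if it takes over 45 s, if anything falls off the work surface, if the arm or the gripper's body presses on something with over 40 N, if the wrist force passes 120 N, or if a joint passes its speed limit or range.

### The arm

A 7-joint arm with a two-finger parallel gripper is mounted at the origin on the work surface. World frame = base frame: x ahead of the robot, y to its left, z up, the work surface at z = 0. Lengths are in m, angles in rad, forces in N, time in s.
With the tool pointing down it reaches from about 0.4 to 0.85 m from the base axis. Payload 10.4 kg.
Tool frame: the origin (TCP) lies between the finger pads; the fingertips stand 25 mm ahead of it and the grasp point (between the pads) lies 6 mm ahead of it; z points along the fingers, y is the line along which they close (so a half turn about z gives the same grasp; the last joint's range is limited). The gripper opens to 87 mm and grips with 3 to 60 N. Pads are 19 mm wide; open, the fingers measure 117 mm over their backs; the gripper's body (75 mm by 190 mm) begins 51 mm behind the grasp point.
Start: joints at [-1.168, 0.332, -0.065, 1.46, 0.022, 1.35, -0.088], TCP at [0.258, 0.569, 0.248] pointing down, gripper open.
Joint ranges: [-2.6, 2.6], [-0.5, 2.12], [-1.47, 1.34], [0.16, 2.42], [-1.27, 4.41], [0.06, 2.06], [-2.6, 2.6]. Speed limits (rad/s): [2.22, 2.22, 2.79, 2.79, 3.14, 3.14, 3.14].

### API

Orientations are given as a rotation vector (axis times angle).
In Python, from plant import robot gives the robot as it stands. Calls block until the motion is done:
- robot.goto(position, orientation): joint-space move of the TCP to a pose.
- robot.servo_line(position, max_speed=0.15, rot=None, stop_force=None): straight line of the TCP; rot=None keeps the orientation; max_speed is the mean speed in m/s. With stop_force (N) it stops when the force on the tool has changed by that much, and returns True; else False.
- robot.move_joints(angles): joint-space move.
- robot.command_gripper(opening): finger opening in m; the grip force is fixed at half the most; returns when the fingers have stopped.
- robot.hold(seconds).
- robot.inverse_kinematics(position, orientation): joint angles nearest the present ones, or None.
- robot.observe(): the state.
- robot.read_camera(name): name is "scene" or "top"; returns the picture (480x640x3 uint8, red, green, blue); there is no depth.
- robot.camera_info(name): a dict with "mtx" (3x3 intrinsics, pixels), "k1" (the pictures are not rectified: a ray, as slopes to the right and down, at radius r is drawn at 1 + k1 r^2 times it, then the intrinsics apply), "rvec" (rotation vector, rad) and "tvec" (3), from world to camera coordinates, as OpenCV has them. Camera axes: x right, y down, z forward; pixel columns grow to the right and rows downward; lengths in m; the calibration is good to about 2 mm. A picture is of the moment at which its call begins. camera_info takes no time and is no camera call.
A pose or a line that the arm cannot do raises robot.PlanningError and nothing moves.
- robot.sign_off(): hands the job in; it is judged then, once.
Trained networks look in the newest picture that a camera, given by its name, has taken for a name from the list of things; names that differ only in an ending like _2 or _b are one class to them, and where a whole thing is asked for, a point or a joint stands for the part that bears it (a point fixed in the world has none). Each returns a list of dicts, best first, with "score" (0 to 1); they miss things now and then, are a little off and sometimes report something else, mostly with a low value. They report only what shows in the picture. A call takes as long as a camera call. They do not tell look-alikes from the thing itself.
- robot.search_frame(camera, target): "point" ([x, y, z] in m, in world coordinates, good to about 4 mm: the middle of the surface that is visible of it).
- robot.outline_of(camera, target): "mask" (480x640 bool, what is visible of it).
The state is a dict: "time_s": time; "q": joint angles; "qd": joint speeds; "joint_efforts": joint torques, N m; "position": TCP position; "tool_rot": TCP orientation; "contact_force": force on the tool from outside, world axes, zero at the start; "wrist_torque": the same for the moment, N m; "grip_width": finger opening in m; "finger_force": force on a finger pad.
Only numpy, scipy, OpenCV 4.12 (cv2) and the standard library are available. Lean on these libraries where they do the work, as an engineer would, in place of code of your own. Each camera call takes 0.05 s, during which the arm holds its last target. There are 200 camera calls.

## Working session

There is one attempt and no reset: what is moved stays moved. The work goes in short steps, each a Python script; the robot and the scene stay as the last script left them, time stands still between calls to the robot, and variables do not carry over. Pictures are saved under pics/ and viewed, at most 10 in all, crops included, and the job is handed in when it is done.

```bash
mkdir -p pics; python3 - <<'E'
from plant import robot
import cv2,numpy as np
for c in("scene","top"):
    im=robot.read_camera(c); cv2.imwrite(f"pics/{c}0.png",im[:,:,::-1])
    i=robot.camera_info(c); R=cv2.Rodrigues(np.array(i["rvec"]))[0]
    print(c,i["mtx"],i["k1"],(-R.T@np.array(i["tvec"])).round(3))
    for t in("gauge_grip","lid","canister","spare"):
        print(t,[(np.round(d["point"],3),round(d["score"],2)) for d in robot.search_frame(c,t)])
o=robot.observe();print(o["tool_rot"],o["time_s"])
E
```

```text
scene [[434.15012504   0.         317.4342223 ]
 [  0.         434.15012504 242.98783614]
 [  0.           0.           1.        ]] -0.03676231578028571 [0.783 0.489 0.908]
gauge_grip [(array([0.642, 0.401, 0.102]), 0.93), (array([0.516, 0.242, 0.174]), 0.77), (array([0.23 , 0.415, 0.096]), 0.73), (array([0.344, 0.292, 0.095]), 0.69), (array([0.374, 0.092, 0.1  ]), 0.65)]
lid [(array([0.635, 0.399, 0.027]), 0.97), (array([0.234, 0.421, 0.025]), 0.82), (array([0.377, 0.1  , 0.031]), 0.81), (array([0.523, 0.241, 0.1  ]), 0.64)]
canister [(array([0.556, 0.274, 0.05 ]), 0.8)]
spare [(array([ 0.565, -0.094,  0.094]), 0.62)]
top [[624.39780587   0.         314.76832358]
 [  0.         624.39780587 244.16460367]
 [  0.           0.           1.        ]] -0.16987994764868744 [0.236 0.01  1.847]
gauge_grip [(array([0.363, 0.089, 0.1  ]), 0.71), (array([0.227, 0.412, 0.096]), 0.46), (array([0.34 , 0.287, 0.097]), 0.45), (array([0.514, 0.236, 0.175]), 0.3)]
lid [(array([0.365, 0.087, 0.028]), 0.97), (array([0.336, 0.283, 0.024]), 0.9), (array([0.511, 0.231, 0.102]), 0.89), (array([0.627, 0.39 , 0.03 ]), 0.77), (array([0.231, 0.405, 0.029]), 0.6)]
canister [(array([0.466, 0.201, 0.034]), 0.59)]
spare [(array([ 0.546, -0.116,  0.094]), 0.66)]
[-6.63810449e-01 -3.07064981e+00 -6.01131020e-05] 0.5
```

View pics/scene0.png

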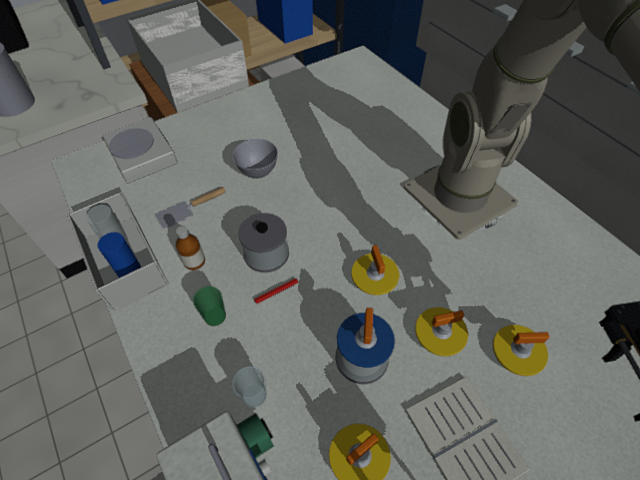

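View pics/top0.png

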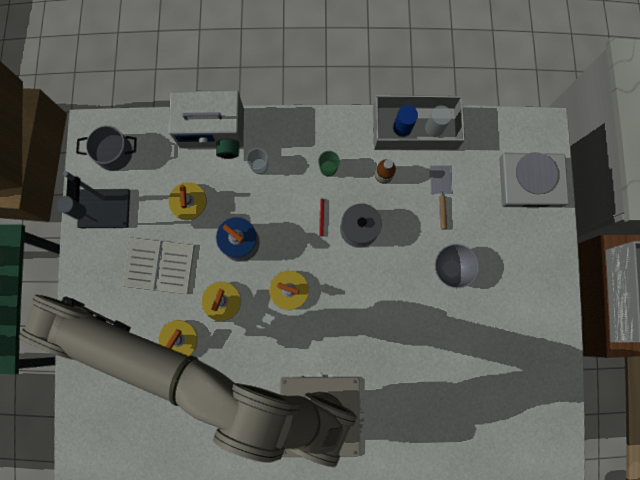

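The target (blue lid) is at about (366,340) in scene and (237,238) in top, with its orange bar at (368,325) and (232,233). The four yellow-lid look-alikes lie on the bench, outside the job. Next I fit the bar's x, y and yaw by silhouette in both cameras.

```bash
cat > fit.py <<'E'
from plant import robot
import cv2,numpy as np
from scipy.optimize import minimize
def proj(c,P):
    i=robot.camera_info(c); R=cv2.Rodrigues(np.array(i["rvec"]))[0]
    return cv2.projectPoints(np.array(P,float),np.array(i["rvec"]),np.array(i["tvec"]),np.array(i["mtx"]),np.array([i["k1"],0,0,0,0.]))[0][:,0]
def orange(im):
    h=cv2.cvtColor(im,cv2.COLOR_RGB2HSV); return (h[...,0]>4)&(h[...,0]<19)&(h[...,1]>150)&(h[...,2]>70)
B=np.array([[x,y,z] for x in(-.007,.007) for y in(-.032,.032) for z in(-.015,.015)])
def box(p):
    c,s=np.cos(p[2]),np.sin(p[2]); return B@np.array([[c,-s,0],[s,c,0],[0,0,1]]).T+[p[0],p[1],p[3]]
def soft(c,p,x0,y0,n,S=8):
    q=(proj(c,box(p))-[x0,y0]+.5)*S-.5
    m=np.zeros((n*S,n*S),np.uint8); cv2.fillConvexPoly(m,cv2.convexHull(np.round(q*16).astype(np.int32)),255,shift=4)
    return cv2.resize(m,(n,n),interpolation=cv2.INTER_AREA)/255.
def fit(ims,p0,free_z=False,n=64):
    d=[]
    for c,im in ims.items():
        u=proj(c,[[p0[0],p0[1],p0[3]]])[0]; x0,y0=(u-n/2).astype(int)
        d.append((c,x0,y0,orange(im)[y0:y0+n,x0:x0+n].astype(float)))
    def f(v):
        p=list(v)+([] if free_z else [p0[3]]); return sum(((soft(c,p,x0,y0,n)-m)**2).sum()/max(m.sum(),1) for c,x0,y0,m in d)
    best=None
    for yaw in ([p0[2]] if p0[2] is not None else np.arange(0,3.1,.4)):
        v0=np.array([p0[0],p0[1],yaw]+([p0[3]] if free_z else []))
        sx=np.vstack([v0]+[v0+e for e in np.diag([.008,.008,.25,.008][:len(v0)])])
        r=minimize(f,v0,method="Nelder-Mead",options=dict(initial_simplex=sx,maxiter=250,xatol=1e-4,fatol=1e-4))
        if best is None or r.fun<best.fun: best=r
    return best.x,best.fun,[m.sum() for *_,m in d]
E
python3 - <<'E'
from fit import *
ims={c:cv2.imread(f"pics/{c}0.png")[:,:,::-1].copy() for c in("scene","top")}
p0=[.515,.239,None,.16]
for k in (ims,{"scene":ims["scene"]},{"top":ims["top"]}): print(fit(k,p0))
x,f,_=fit(ims,p0,True);print(x,f)
for c in ims:
    im=ims[c].copy(); u=proj(c,[[x[0],x[1],.16]])[0].astype(int)
    cv2.polylines(im,[cv2.convexHull(proj(c,box(x)).round().astype(np.int32))],True,(0,255,0),1)
    t=np.linspace(0,6.28,40); cv2.polylines(im,[proj(c,np.c_[x[0]+.058*np.cos(t),x[1]+.058*np.sin(t),0*t+.104]).round().astype(np.int32)],True,(255,0,255),1)
    ims[c]=cv2.resize(im[u[1]-40:u[1]+60,u[0]-50:u[0]+50],(400,400),interpolation=0)
cv2.imwrite("pics/fit.png",np.hstack(list(ims.values()))[:,:,::-1])
E
```

```text
(array([ 0.51265462,  0.23723489, -0.71836428]), np.float64(0.5147121917019246), [np.float64(244.0), np.float64(105.0)])
(array([ 0.51213891,  0.23526334, -0.73508883]), np.float64(0.22859675660685358), [np.float64(244.0)])Traceback (most recent call last):
  File "<stdin>", line 4, in <module>
  File "fit.py", line 27, in fit
    r=minimize(f,v0,method="Nelder-Mead",options=dict(initial_simplex=sx,maxiter=250,xatol=1e-4,fatol=1e-4))
    res = _minimize_neldermead(fun, x0, args, callback, bounds=bounds,
                               **options)
    fxe = func(xe)
    fx = function(np.copy(x), *(wrapper_args + args))
  File "fit.py", line 22, in f
    p=list(v)+([] if free_z else [p0[3]]); return sum(((soft(c,p,x0,y0,n)-m)**2).sum()/max(m.sum(),1) for c,x0,y0,m in d)
                                                  ~~~^^^^^^^^^^^^^^^^^^^^^^^^^^^^^^^^^^^^^^^^^^^^^^^^^^^^^^^^^^^^^^^^^^^^
  File "fit.py", line 22, in <genexpr>
    p=list(v)+([] if free_z else [p0[3]]); return sum(((soft(c,p,x0,y0,n)-m)**2).sum()/max(m.sum(),1) for c,x0,y0,m in d)
                                                        ~~~~^^^^^^^^^^^^^
  File "fit.py", line 13, in soft
    q=(proj(c,box(p))-[x0,y0]+.5)*S-.5
       ~~~~^^^^^^^^^^
  File "fit.py", line 5, in proj
    i=robot.camera_info(c); R=cv2.Rodrigues(np.array(i["rvec"]))[0]
ValueError: time passes only in moves, steps and waits
```

```bash
sed -i 's/^def proj/CI={c:robot.camera_info(c) for c in("scene","top")}\ndef proj/; s/i=robot.camera_info(c); R=.*/i=CI[c]/; s/n=64/n=48/' fit.py
python3 - <<'E'
from fit import *
ims={c:cv2.imread(f"pics/{c}0.png")[:,:,::-1].copy() for c in("scene","top")}
p0=[.513,.237,-.73,.16]
for k in (ims,{"scene":ims["scene"]},{"top":ims["top"]}): print(fit(k,p0))
x,f,_=fit(ims,p0,True);print(x,f)
for c in ims:
    im=ims[c].copy(); u=proj(c,[[x[0],x[1],.16]])[0].astype(int)
    cv2.polylines(im,[cv2.convexHull(proj(c,box(x)).round().astype(np.int32))],True,(0,255,0),1)
    t=np.linspace(0,6.28,40); cv2.polylines(im,[proj(c,np.c_[x[0]+.058*np.cos(t),x[1]+.058*np.sin(t),0*t+.104]).round().astype(np.int32)],True,(255,0,255),1)
    ims[c]=cv2.resize(im[u[1]-40:u[1]+60,u[0]-50:u[0]+50],(400,400),interpolation=0)
cv2.imwrite("pics/fit.png",np.hstack(list(ims.values()))[:,:,::-1])
# grasp candidates: tool z down, tool y along bar x (yaw)
from scipy.spatial.transform import Rotation as Ro
for k in(0,np.pi):
    y=x[2]+k; ty=np.array([np.cos(y),np.sin(y),0]); tz=np.array([0,0,-1.]); M=np.c_[np.cross(ty,tz),ty,tz]
    r=Ro.from_matrix(M).as_rotvec()
    for z in(.166,.25): q=robot.inverse_kinematics([x[0],x[1],z],r); print(k,r.round(3),None if q is None else np.round(q,2))
E
```

```text
(array([ 0.51293462,  0.23755175, -0.71344674]), np.float64(0.5199744264576076), [np.float64(244.0), np.float64(105.0)])
(array([ 0.51215999,  0.23522634, -0.73684018]), np.float64(0.22993943060991676), [np.float64(244.0)])
(array([ 0.51334058,  0.23827312, -0.71601266]), np.float64(0.25362860438292967), [np.float64(105.0)])
[ 0.51262365  0.23690409 -0.71920937  0.15582691] 0.5013053413372206
0 [2.861 1.298 0.   ] [-0.83  0.26  0.36  1.75 -0.1   1.15 -1.15]
0 [2.861 1.298 0.   ] [-0.83  0.2   0.37  1.64 -0.07  1.32 -1.17]
3.141592653589793 [ 1.298 -2.861 -0.   ] [-0.57  0.26  0.06  1.73 -0.02  1.15  1.92]
3.141592653589793 [ 1.298 -2.861 -0.   ] [-0.59  0.2   0.08  1.63 -0.02  1.32  1.92]
```

View pics/fit.png

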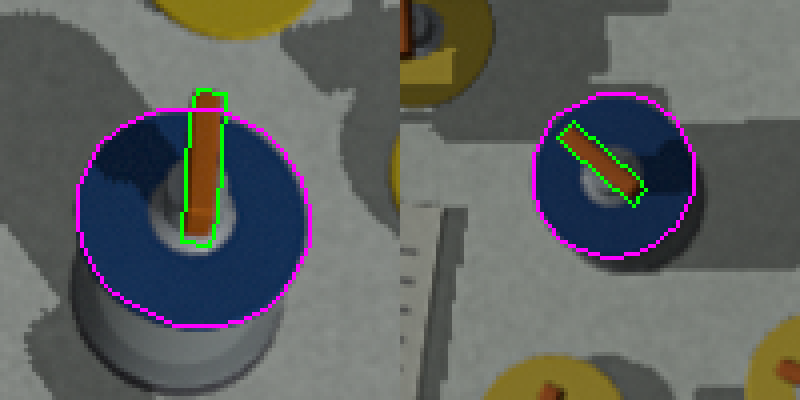

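The overlay matches the bar and the lid rim in both views: centre (0.513, 0.237), yaw −0.72, height consistent with 0.160. I'll approach and grip.

```bash
python3 - <<'E'
from fit import *
r=[2.861,1.298,0]; yaw=-.718
from scipy.spatial.transform import Rotation as Ro
ty=np.array([np.cos(yaw),np.sin(yaw),0]); tz=np.array([0,0,-1.])
r=Ro.from_matrix(np.c_[np.cross(ty,tz),ty,tz]).as_rotvec()
def st(t):
    o=robot.observe(); print(t,round(o["time_s"],2),np.round(o["position"],4),np.round(o["contact_force"],2),round(o["grip_width"],4),np.round(o["finger_force"],1))
x,y=.5127,.2370
robot.goto([x,y,.26],r); st("above")
print(robot.servo_line([x,y,.169],.08,stop_force=6)); st("down")
robot.command_gripper(.0); st("grip")
robot.hold(.3); st("grip")
for c in("scene","top"): cv2.imwrite(f"pics/{c}1.png",robot.read_camera(c)[:,:,::-1])
im=cv2.imread("pics/scene1.png");u=proj("scene",[[x,y,.14]])[0].astype(int)
cv2.imwrite("pics/g1.png",cv2.resize(im[u[1]-60:u[1]+60,u[0]-80:u[0]+80],(640,480)))
E
```

```text
above 2.04 [0.5121 0.2384 0.2599] [-0.39  0.29 -0.21] 0.0871 0.0
False
down 3.33 [0.513  0.2371 0.1696] [-0.1  -0.38  0.12] 0.0865 0.0
grip 4.5 [0.5131 0.2365 0.1691] [ 2.54 -2.27 -0.44] 0.0139 30.0
grip 4.8 [0.513  0.2366 0.1691] [ 2.77 -3.42  0.56] 0.0143 30.0
```

View pics/g1.png

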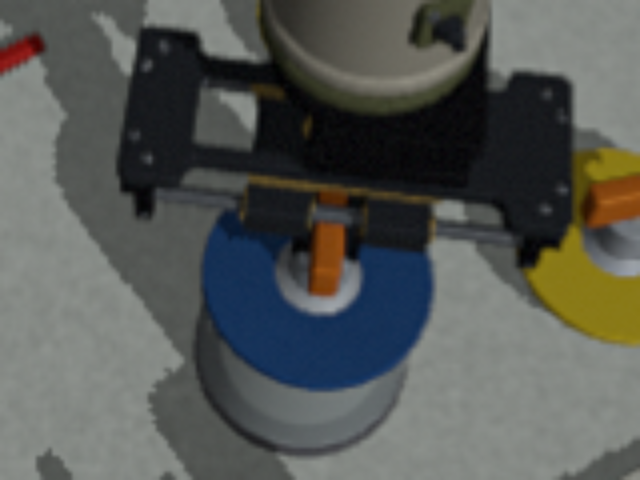

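The fingers hold the orange bar (crop 325,245) at 14 mm width, which matches the bar's thickness. Now I pull 20 mm, with the force as a check.

```bash
python3 - <<'E'
from fit import *
def st(t):
    o=robot.observe(); print(t,round(o["time_s"],2),np.round(o["position"],4),np.round(o["contact_force"],2),round(o["grip_width"],4),np.round(o["finger_force"],1))
p=[.5127,.2370]
robot.servo_line([*p,.189],.02); st("20mm")
for i in range(4): robot.hold(.3); st("hold")
im=robot.read_camera("scene");cv2.imwrite("pics/scene2.png",im[:,:,::-1])
u=proj("scene",[[*p,.15]])[0].astype(int)
cv2.imwrite("pics/g2.png",cv2.resize(im[u[1]-30:u[1]+30,u[0]-40:u[0]+40,::-1],(640,480),interpolation=0))
E
```

```text
20mm 6.05 [0.5124 0.2371 0.1887] [ 1.38 -1.29 -7.2 ] 0.0141 30.0
hold 6.35 [0.5125 0.237  0.1889] [ 0.54 -0.84 -6.1 ] 0.0137 30.0
hold 6.65 [0.5126 0.237  0.189 ] [ 1.33 -1.32 -7.37] 0.0138 30.0
hold 6.95 [0.5126 0.237  0.1889] [ 1.3  -0.74 -7.01] 0.0136 30.0
hold 7.25 [0.5127 0.237  0.189 ] [ 0.94 -1.11 -6.55] 0.0139 30.0
```

View pics/g2.png

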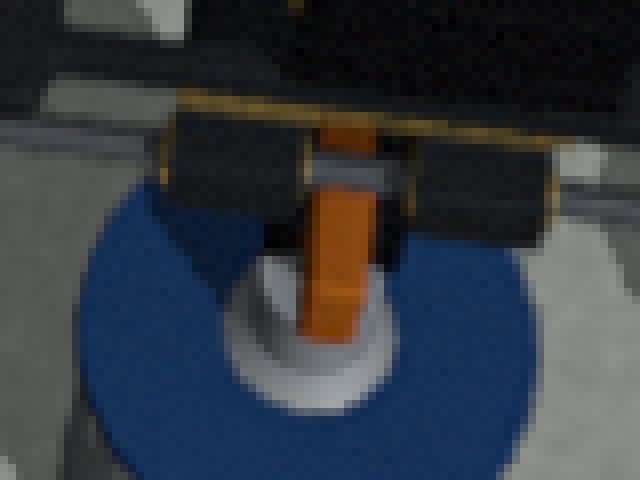

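The force is about 6.9 N, so the gauge reads about 20 mm; the lid is still seated and the bar has not slipped in the fingers (crop 340,230). Next I pull in small steps until the force collapses.

```bash
python3 - <<'E'
from fit import *
def st(t):
    o=robot.observe(); print(t,round(o["time_s"],2),np.round(o["position"],4),np.round(o["contact_force"],2),round(o["grip_width"],4),np.round(o["finger_force"],1)); return o
p=[.5127,.2370]; z=.189; f=[7]
while z<.222:
    z+=.0015; robot.servo_line([*p,z],.015); o=st("pull")
    exp=1+300*(o["position"][2]-.169)
    if -o["contact_force"][2]<.55*exp: print("released"); break
robot.hold(.5); st("settle")
for c in("scene","top"): cv2.imwrite(f"pics/{c}3.png",robot.read_camera(c)[:,:,::-1])
E
```

```text
pull 7.55 [0.5127 0.237  0.1906] [ 0.6  -1.39 -7.42] 0.0137 30.0
pull 7.8 [0.5127 0.2369 0.192 ] [-0.42 -1.15 -7.93] 0.0139 30.0
pull 8.05 [0.5127 0.237  0.1935] [ 0.07 -1.1  -8.3 ] 0.0138 30.0
pull 8.3 [0.5127 0.237  0.195 ] [ 1.1  -1.79 -9.16] 0.0139 30.0
pull 8.55 [0.5127 0.237  0.1965] [ 0.48 -1.6  -9.76] 0.0142 30.0
pull 8.8 [0.5126 0.237  0.198 ] [  0.65  -1.34 -10.14] 0.0138 30.0
pull 9.05 [0.5126 0.237  0.1995] [ 0.23 -0.48 -9.82] 0.0138 30.0
pull 9.3 [0.5126 0.237  0.201 ] [  0.59  -0.95 -11.55] 0.0134 30.0
pull 9.55 [0.5127 0.237  0.2025] [ 1.000e-02 -8.000e-01 -1.029e+01] 0.0137 30.0
pull 9.8 [0.5127 0.237  0.204 ] [  0.36  -1.48 -11.22] 0.014 30.0
pull 10.05 [0.5127 0.2369 0.2055] [  0.84  -0.9  -11.87] 0.0139 30.0
pull 10.3 [0.5132 0.2377 0.2082] [ 0.29 -0.57 -1.62] 0.0137 30.0
released
settle 10.8 [0.5127 0.2371 0.2071] [ 0.    0.45 -2.68] 0.0137 30.0
```

The seal gave way at about 12 N. The lid now hangs with about 33 mm gap, so I lower it by 11.5 mm and check.

```bash
python3 - <<'E'
from fit import *
p=[.5127,.2370]
robot.servo_line([*p,.1957],.02); robot.hold(.6)
F=[]
for i in range(8): robot.hold(.05); F.append(robot.observe()["contact_force"])
o=robot.observe(); print(o["time_s"],np.round(o["position"],4),np.mean(F,0).round(2),o["grip_width"])
for c in("scene","top"):
    im=robot.read_camera(c); cv2.imwrite(f"pics/{c}4.png",im[:,:,::-1])
    # circle fit of lid's blue rim: lid centre/height from blue mask
    print(c,[(np.round(d["point"],3),round(d["score"],2)) for d in robot.search_frame(c,"lid") if abs(d["point"][0]-.513)<.06 and abs(d["point"][1]-.237)<.06])
    t=np.linspace(0,6.28,60)
    if c=="scene":
        for zz,col in((.126,(0,255,0)),(.117,(255,0,255)),(.095,(255,255,0))): cv2.polylines(im,[proj(c,np.c_[p[0]+.058*np.cos(t),p[1]+.058*np.sin(t),0*t+zz]).round().astype(np.int32)],True,col,1)
        u=proj(c,[[*p,.12]])[0].astype(int); a=im[u[1]-45:u[1]+45,u[0]-60:u[0]+60]
        b=cv2.imread("pics/scene4.png")[u[1]-45:u[1]+45,u[0]-60:u[0]+60]
cv2.imwrite("pics/g4.png",cv2.resize(np.hstack([a[:,:,::-1],b]),(800,300),interpolation=0))
E
```

```text
12.6167 [0.5127 0.237  0.1957] [-0.08 -0.14 -1.74] 0.014048320769006506
scene []
top []
```

View pics/g4.png

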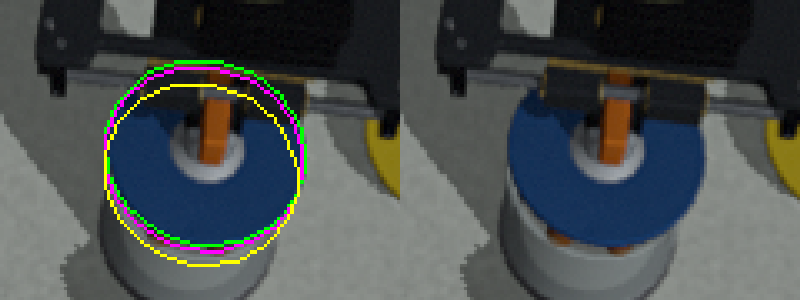

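The lid is level and centred, and its rim matches the drawn height circles (underside about 0.117); vials show in the gap at about (560–620, 240). I raise it 2 mm so the plug clears the canister for sure, compare the force, and hand in.

```bash
python3 - <<'E'
from fit import *
robot.servo_line([.5127,.2370,.1975],.01); robot.hold(.8)
F=[]
for i in range(20): robot.hold(.05); F.append(robot.observe()["contact_force"])
o=robot.observe(); F=np.array(F); m=F.mean(0); print(o["time_s"],np.round(o["position"],4),m.round(2),F.std(0).round(2))
if -3.6<m[2]<-1.2 and np.hypot(m[0],m[1])<1: print(robot.sign_off())
E
```

```text
14.95 [0.5127 0.237  0.1975] [ 0.12 -0.08 -1.99] [0.56 0.47 0.52]
the job is handed in; nothing more can be done
None
```

The job is handed in: the gauge was held at about 20 mm for over a second with the lid still sealed, the seal gave way at about 12 N, and the blue lid is now held level about 24 mm above the canister by the grip alone (gap estimated from tool height); the judge's verdict wasn't shown.

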